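# Press the bush home in the link rod

## Task

Set the link rod down flat in its nest, big eye in the round cup and small eye in the fork, without dropping it. Then take the larger of the two drivers from the wooden block and press the bronze bush straight down until its collar is hard against the eye; never push the bush with the fingers or press it outside the nest, and stop as soon as it comes up solid. Stand the driver back upright in its hole in the block, leaving the rod in the nest and everything else undisturbed.

Things in the scene. Friction and masses are not known exactly. Their poses are not given: they have to be found in the camera images.
- rod: loose steel link rod, lying flat, 0.45 to 0.65 kg: big eye 64 mm across, small eye 36 mm across and 110 mm away, both 26 mm thick, joined by a web 22 mm wide (along y) from x = 32 to 92 mm, 3 to 23 mm above its underside. Balances at about x = 30 mm; grip the web between x = 45 and 65 mm. Origin: axis of the big eye, at its underside; x to the small eye, z up
- bush_top (a point): centre of the top face of the bronze bush standing partly in the rod's big eye (moves with it): collar 54 mm across and 5 mm thick, bore 30 mm, shank 44 mm. It starts 41 to 45 mm above the underside of the eye; home, collar on the eye, 31 mm
- bush (a joint): how far the bush has been pressed down, m: starts at 0 to 0.004; 0.014 is home (collar on the eye). A tight fit: about 9 N moves it at first, rising to about 13 N near the end, then it stops solid; it stays where it is left. Over 70 N would spoil it
- nest: fixed fixture: plate 205 x 104 x 12 mm, a round steel cup (18 mm high, inside 67 mm across with a 4 mm bevel at the mouth, open towards +x for the web) and a fork of two blocks (39 mm apart, 16 mm high, x = 94 to 132 mm). Beside the web is only bare plate, so fingers fit. Origin: on the cup's axis, at the plate's underside on the bench; x from cup to fork, z up
- cup_floor (a point): centre of the cup's floor, on top of the nest's plate (12 mm above the nest's origin): the seated rod has its origin here, its x along the nest's x and its underside on the plate
- fork_floor (a point): on top of the nest's plate in the middle of the fork: where the small eye goes
- small_eye (a point): on the axis of the rod's small eye, at its underside
- driver: the larger steel driver, loose, 0.35 kg, 77 mm tall, upright, in one of the block's holes: a nose 25 mm across and 10 mm long that enters the bush's bore; a disc 56 mm across (10 to 19 mm above the origin) whose underside presses on the collar and rests on the block; a round dark handle 28 mm across (19 to 77 mm). Origin: on its axis at the nose's bottom end; z up the handle
- small_driver: the smaller driver, of the same form: disc 43 mm across, handle 22 mm across, 69 mm tall; not needed, stays in the other hole. Origin at the bottom end of its nose
- block: fixed wooden block 172 x 84 x 24 mm with two holes 32 mm across on its x axis, 42 mm either side of its middle. Origin: middle of its underside, on the bench; x along its length, z up
- hole_a (a point): centre of the mouth of the hole at -x of the block, level with its top. A driver in a hole has its origin 10 mm below the mouth
- hole_b (a point): centre of the mouth of the other hole
- torch: black pocket torch lying flat, 116 mm long and 28 mm thick, a bystander; origin under its middle
- ring_gauge: steel ring gauge 60 mm across, 18 mm high, a bystander; origin under its middle
There are look-alikes about, which are no part of the job. Leave any orange look-alike of the driver alone.

How it is judged:
On the way, in this order (a step that is already met when the one before it is completed fails the run):
1. the rod lies flat in the nest, let go, the bush not yet pressed (distance between rod and cup_floor below 0.004 m and distance between small_eye and fork_floor below 0.005 m and angle between rod's own z axis and vertical below 0.035 rad and contact force between the fingers and rod below 0.5 N and value of joint bush below 0.007 m), for 0.2 s.
2. the larger driver, upright and central on the bush, presses it home (value of joint bush above 0.0125 m and contact force between driver and bush above 5 N and horizontal distance between driver and bush_top below 0.005 m and angle between driver's own z axis and vertical below 0.1 rad), for 0.05 s.
At the end, for the whole second after the job is handed in: The bush's collar is within 1.5 mm of the eye; the rod lies flat in the nest (big eye within 4 mm of the cup's centre and floor, small eye within 5 mm of the fork's); the larger driver stands upright in a hole of the block with its disc on the wood; all at rest (value of joint bush above 0.0125 m and distance between rod and cup_floor below 0.004 m and distance between small_eye and fork_floor below 0.005 m and angle between rod's own z axis and vertical below 0.035 rad and (horizontal distance between driver and hole_a below 0.006 m or horizontal distance between driver and hole_b below 0.006 m) and z of driver in the frame of block below 0.018 m and angle between driver's own z axis and vertical below 0.06 rad and linear speed of each of rod, driver below 0.02 m/s); the robot touches nothing.
It fails at once if the rod is dropped (falls faster than 0.6 m/s out of the fingers) (linear speed of rod above 0.6 m/s and contact force between the fingers and rod below 0.5 N).
It fails at once if the bush is pressed while the rod is out of the nest (value of joint bush above 0.008 m and distance between rod and cup_floor above 0.008 m).
It fails at once if the fingers push on the bush (contact force between the fingers and bush above 3 N).
It fails at once if the driver is forced on after the bush is solid (over 70 N) (contact force between driver and bush above 70 N).
It fails at once if the smaller driver, the torch or the ring gauge is moved by more than 20 mm (distance of any of small_driver, torch, ring_gauge from where it was at the start of the episode above 0.02 m).
It also fails if it takes over 58 s, if anything falls off the work surface, if the arm or the gripper's body presses on something with over 40 N, if the wrist force passes 120 N, or if a joint passes its speed limit or range.

## Robot

A 6-joint arm with a two-finger parallel gripper is mounted at the origin on the work surface; the furniture and walls round the work are solid. World frame = base frame: x ahead of the robot, y to its left, z up, the work surface at z = 0. Lengths are in m, angles in rad, forces in N, time in s.
With the tool pointing down it reaches from about 0.3 to 0.775 m from the base axis. Payload 14.6 kg.
Tool frame: the origin (TCP) lies midway between the tips of the shut fingers; the grasp point (between the pads) lies 19 mm behind it (env.grip_point_offset is the z of the grasp point in the tool frame, in m); z points along the fingers, y is the line along which they close (so a half turn about z gives the same grasp; the last joint's range is limited). The gripper opens to 85 mm and grips with 20 to 120 N. Pads are 22 mm wide; open, the fingers measure 114 mm over their backs; the gripper's body (76 mm by 85 mm) begins 54 mm behind the grasp point. The pads swing forward as they close: fully open they stand 13 mm farther back than shut.
Start: joints at [-1.266, 0.3, 1.521, -0, 1.321, -0.067], TCP at [0.2, -0.512, 0.231] pointing down, gripper open.
Joint ranges: [-3.03, 3.03], [-0.79, 2.21], [0.23, 2.52], [-1.04, 4.18], [0, 3.07], [-2.55, 2.55]. Speed limits (rad/s): [2.22, 2.22, 2.57, 3.14, 3.14, 3.14].

## Interface

Orientations are given as a 3x3 rotation matrix whose columns are the frame's x, y, z axes.
In Python, from cell import env gives the robot as it stands.
- The arm moves only by the shell command python3 -m handwheel 'ROWS' [OPENING] [FORCE]. ROWS is text: rows parted by semicolons, each of 6 numbers parted by spaces: the shift along the tool's x, y, z in cm, then the turn, a rotation vector about the tool's x, y, z in degrees. In form: tx ty tz wx wy wz; .... A call has 1 to 10 rows; each row shifts and turns the commanded pose from where the row before left it, along the tool's axes as they then stand; what a row does not reach is not made up. A row lasts 1/10 s, in which the tool goes at most 50 mm and 8.59 degrees, less where a joint would pass 70% of its speed; a pose out of reach is approached as far as the arm can. A call with a gripper value outside its range is refused whole. OPENING is the opening, from -1 (shut) to 1 (fully open), set as the call begins (- or left out, the last holds). The fingers move at their own pace and stop on an object; FORCE is the grip in N (left out, the last holds). Time passes only in rows, so rows that do not move let the fingers close. It gives the time, the measured TCP pose, the force, the opening and the grip force at its end, in the units of the state.
- env.sense(): the state, without advancing time (a new reading comes with each control period).
- env.capture(name): name is "scene" or "top" or "wrist"; returns a dict with "image" (420x560x3 uint8, red, green, blue), "z_map" (420x560 float32, m along the optical axis (not along the pixel's ray), 0 where there is no reading), "fov_y" (degrees; the focal length in pixels is half the picture's height over the tangent of half this angle, whatever the lens; pixels are square), "cx", "cy" (the principal point, pixels), "dist" ([k1, k2, p1, p2, k3] as OpenCV has them; the pictures are not rectified), "T" (4x4, takes a point from camera to world coordinates). Camera axes: x right, y down, z forward; pixel columns grow to the right and rows downward; lengths in m; the calibration is good to about 2 mm. A picture is of the moment at which its call begins.
- env.hand_in(): hands the job in; it is judged then, once.
The state is a dict: "clock": time; "joint_pos": joint angles; "dq": joint speeds; "tau": joint torques, N m; "tcp_pos": TCP position; "tool_rot": TCP orientation; "wrist_force": force on the tool from outside, world axes, zero at the start; "torque": the same for the moment, N m; "finger_gap": finger opening in m; "grip_force": force on a finger pad.
Only numpy, scipy, OpenCV 4.12 (cv2) and the standard library are available. Lean on these libraries where they do the work, as an engineer would, in place of code of your own. Each camera call takes 0.05 s, during which the arm holds its last target. There are 200 camera calls.

## Working session

There is one attempt and no reset: what is moved stays moved. The work goes in short steps, Python scripts to look and compute and a shell command to move; the robot and the scene stay as the last step left them, time stands still between calls to the robot, and variables do not carry over. Pictures are saved under pics/ and viewed, at most 10 in all, crops included, and the job is handed in when it is done.

```bash
mkdir -p pics; ls
cat > h.py <<'E'
import numpy as np, cv2, pickle
from cell import env
def snap(cam,name):
    c=env.capture(cam); pickle.dump(c,open(f'pics/{name}.pkl','wb'))
    cv2.imwrite(f'pics/{name}.png',c['image'][:,:,::-1]); return c
def load(n): return pickle.load(open(f'pics/{n}.pkl','rb'))
def K(c):
    f=c['image'].shape[0]/2/np.tan(np.radians(c['fov_y'])/2)
    return np.array([[f,0,c['cx']],[0,f,c['cy']],[0,0,1]])
def ray(c,uv):
    p=cv2.undistortPoints(np.array(uv,float).reshape(-1,1,2),K(c),np.array(c['dist'],float)).reshape(-1,2)
    return np.c_[p,np.ones(len(p))]
def at_z(c,uv,z):  # pixel -> world on plane z
    d=ray(c,uv)@c['T'][:3,:3].T; o=c['T'][:3,3]
    return o+d*((z-o[2])/d[:,2])[:,None]
def cloud(c):
    h,w=c['z_map'].shape; v,u=np.mgrid[:h,:w]
    P=ray(c,np.c_[u.ravel(),v.ravel()])*c['z_map'].reshape(-1,1)
    P=P@c['T'][:3,:3].T+c['T'][:3,3]; P[c['z_map'].ravel()==0]=np.nan
    return P.reshape(h,w,3)
def crop(n,x0,y0,x1,y1,s,out):
    im=cv2.imread(f'pics/{n}.png')[y0:y1,x0:x1]; cv2.imwrite(f'pics/{out}.png',cv2.resize(im,None,fx=s,fy=s,interpolation=cv2.INTER_CUBIC))
E
python3 - <<'E'
from h import *
c=snap('top','top0'); d=snap('scene','sc0')
print(c['T'],d['T'],c['fov_y'],c['dist']); s=env.sense(); print(s)
a=cv2.imread('pics/top0.png');
cv2.imwrite('pics/top0b.png',cv2.resize(a,(800,600)))
E
```

```text
pics
[[-0.01985398 -0.99161821  0.1276681   0.41700181]
 [-0.99962493  0.01727873 -0.02124746  0.02125004]
 [ 0.01886342 -0.12804206 -0.99158933  1.01966801]
 [ 0.          0.          0.          1.        ]] [[-0.74314736 -0.37973956  0.55093545  0.01115673]
 [-0.66910234  0.41454891 -0.61680731  0.60682122]
 [ 0.00583644 -0.82701092 -0.56215555  0.59764364]
 [ 0.          0.          0.          1.        ]] 53.11790594527613 [-0.03536825  0.          0.          0.          0.        ]
{'clock': 0.1, 'joint_pos': array([-1.26561009e+00,  3.00431341e-01,  1.52156072e+00,  6.91745278e-06,
        1.32070607e+00, -6.66184653e-02]), 'dq': array([ 9.84840698e-04, -7.32122138e-04,  9.78178931e-04, -4.33843964e-04,
        7.75376861e-06,  1.12730231e-03]), 'tau': array([ 1.49379692e-03, -5.44380212e+01, -3.62368619e+01, -6.04621164e-05,
        3.06607486e-03,  1.80246474e-05]), 'tcp_pos': array([ 0.19973456, -0.51220744,  0.23075174]), 'tool_rot': array([[ 9.31673854e-01,  3.63295641e-01, -3.25770846e-04],
       [ 3.63295778e-01, -9.31673259e-01,  1.05640728e-03],
       [ 8.02761726e-05, -1.10257821e-03, -9.99999389e-01]]), 'wrist_force': array([-0.40989228, -0.39343659,  0.29885235]), 'torque': array([ 0.05867145,  0.01910142, -0.00773048]), 'grip_force': 0.0, 'finger_gap': 0.08502705276878912}
```

View pics/top0b.png

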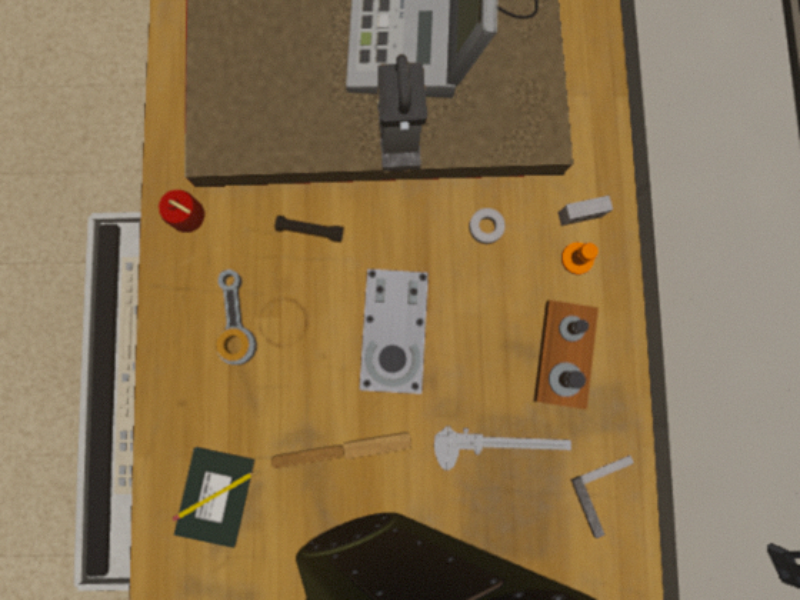

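View pics/sc0.png

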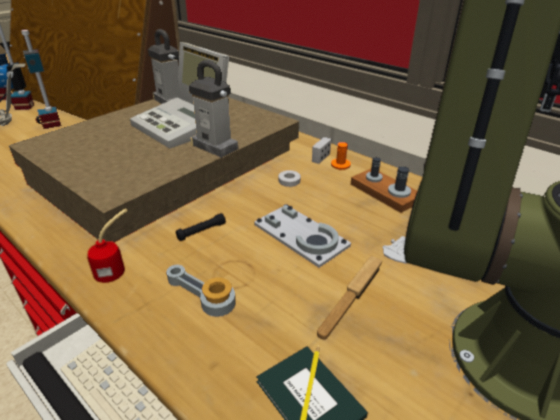

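The top view shows (800x600 px) the rod with its bush at (236,345) and small eye at (230,279). The nest cup is at (392,358) with the fork at (397,290), the larger driver at (568,379) and the smaller at (573,327). The scene view agrees.

Run:
```python
from h import *
c=load('top0'); P=cloud(c)
def pt(u,v,z): return at_z(c,[[u*.7,v*.7]],z)[0]
for n,u,v,z in [('big',237,347,.02),('bush',233,345,.043),('small',230,279,.026),('cup',392,358,.012),('fork',397,291,.02),('drvdisc',567,380,.033),('sdisc',573,327,.033)]:
    p=pt(u,v,z); w=P[int(v*.7),int(u*.7)]; print(n,p.round(4),w.round(4))
# depth-based refinement
def region(x0,y0,x1,y1):
    return P[int(y0*.7):int(y1*.7),int(x0*.7):int(x1*.7)].reshape(-1,3)
Q=region(210,260,270,370); Q=Q[np.isfinite(Q).all(1)]
print('table z',np.median(Q[:,2]), np.percentile(Q[:,2],[1,25,75,90,99]))
for lo,hi in[(.015,.033),(.035,.055)]:
    M=Q[(Q[:,2]>lo)&(Q[:,2]<hi)]; print(len(M),M.mean(0),M.min(0),M.max(0))
for nm,r in [('nest',(350,260,440,400)),('block',(530,290,610,415))]:
    Q=region(*r);Q=Q[np.isfinite(Q).all(1)]
    lo,hi=(.006,.018) if nm=='nest' else (.018,.03)
    M=Q[(Q[:,2]>lo)&(Q[:,2]<hi)]
    r=cv2.minAreaRect((M[:,:2]*1000).astype(np.float32)); print(nm,len(M),r)
```

```text
big [0.4673 0.2618 0.02  ] [4.705e-01 2.687e-01 2.000e-04]
bush [0.4695 0.2627 0.043 ] [0.4728 0.2726 0.0044]
small [0.5807 0.2735 0.026 ] [0.5852 0.2793 0.0033]
cup [0.4446 0.005  0.012 ] [0.4461 0.0059 0.0122]
fork [ 0.5564 -0.0055  0.02  ] [ 0.5592 -0.0036  0.0128]
drvdisc [ 0.4022 -0.2816  0.033 ] [ 0.4029 -0.266   0.0772]
sdisc [ 0.4892 -0.2965  0.033 ] [ 0.4883 -0.2831  0.0742]
table z 0.0010192223153817626 [-0.0041865  -0.00071811  0.01739519  0.02898286  0.04591954]
565 [0.52362402 0.26678582 0.02281277] [0.43864029 0.23362988 0.01500113] [0.59669617 0.29295347 0.03103429]
309 [0.47022893 0.26379811 0.04340523] [0.44506856 0.23763598 0.03506529] [0.49631768 0.28904102 0.0491208 ]
nest 3004 ((490.49334716796875, -4.3970184326171875), (116.71488189697266, 205.5034942626953), 85.36180877685547)
block 1844 ((445.8629150390625, -287.6755676269531), (86.50127410888672, 170.30172729492188), 79.75257110595703)
```

```bash
python3 -m handwheel '0 0 0 0 0 7.1; 0 0 0 0 0 7.1; 0 0 0 0 0 7.1; 3 -3.2 -1 0 0 0; 3 -3.2 -1 0 0 0; 3 -3.2 -1 0 0 0; 3 -3.2 -1 0 0 0; 3 -3.2 -1 0 0 0; 3 -3.2 -1 0 0 0; 2 -2 0 0 0 0' 1
python3 - <<'E'
from h import *
c=snap('wrist','w0'); print(c['T'].round(3),c['fov_y'])
E
```

```text
clock: 1.1
tcp_pos: [0.4014, -0.2984, 0.2925]
tool_rot: [[1.0, 0.001, 0.002], [0.001, -1.0, -0.001], [0.002, 0.001, -1.0]]
wrist_force: [-0.2, -1.5, 0.1]
finger_gap: 0.0855
grip_force: 0.0
[[ 0.002 -0.96  -0.28   0.472]
 [-1.    -0.001 -0.002 -0.297]
 [ 0.001  0.28  -0.96   0.435]
 [ 0.     0.     0.     1.   ]] 58.41707390331919
```

View pics/w0.png

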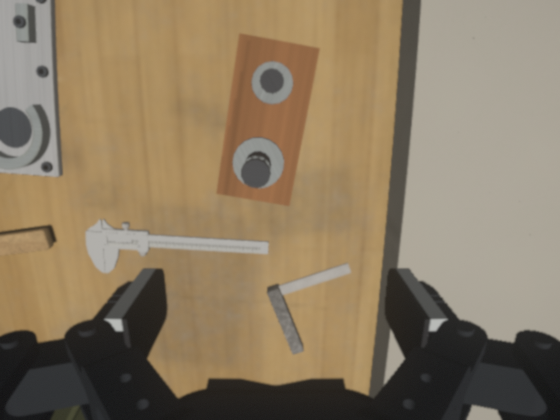

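The wrist view shows the block's corners at (238,34), (319,48), (290,206) and (217,192). The larger driver's disc is at about (258,163) and the smaller's at (272,82).

```bash
python3 - <<'E'
from h import *
c=load('w0')
k=at_z(c,[[239,34],[319,48],[290,206],[217,193]],.024); print(k.round(4),k.mean(0))
ex=(k[0]+k[1]-k[2]-k[3]); a=np.arctan2(ex[1],ex[0]); print('yaw',np.degrees(a))
u=np.array([np.cos(a),np.sin(a)]); print('holes',k.mean(0)[:2]-.042*u,k.mean(0)[:2]+.042*u)
print('disc',at_z(c,[[258,163.5],[272,82]],.033), 'top',at_z(c,[[256,174]],.091))
E
python3 -m handwheel '1 -4.7 0 0 0 0; 1 -4.7 0 0 0 0; 1 -4.7 0 0 0 0; 1 -4.7 0 0 0 0; 0 -4.7 0 0 0 0; 0 -4.7 0 0 0 0; 0 -2 0 0 0 0; 0 0 0 0 0 0'
python3 - <<'E'
from h import *
c=snap('wrist','w1')
E
```

```text
[[ 0.5352 -0.2606  0.024 ]
 [ 0.5218 -0.3426  0.024 ]
 [ 0.3526 -0.3147  0.024 ]
 [ 0.3678 -0.2321  0.024 ]] [ 0.44434357 -0.28750689  0.024     ]
yaw -9.522681022382688
holes [ 0.40292232 -0.2805585 ] [ 0.48576482 -0.29445529]
disc [[ 0.40291092 -0.27919257  0.033     ]
 [ 0.48737297 -0.29435484  0.033     ]] top [[ 0.40303536 -0.2798652   0.091     ]]
clock: 1.95
tcp_pos: [0.4396, 0.0037, 0.2912]
tool_rot: [[1.0, 0.003, -0.0], [0.003, -1.0, 0.0], [-0.0, -0.0, -1.0]]
wrist_force: [0.3, 0.5, 0.3]
finger_gap: 0.0852
grip_force: 0.0
```

View pics/w1.png

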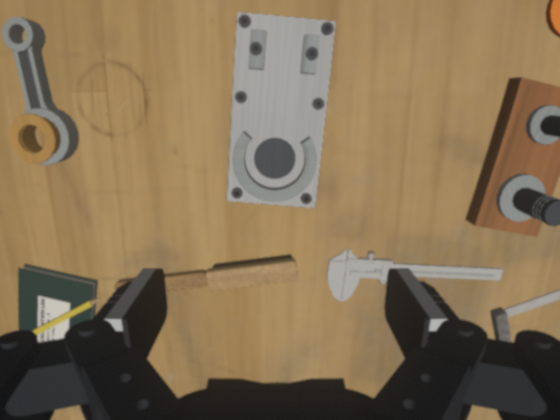

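The nest fills the middle of the view, with plate corners at (238,13), (336,20), (316,208) and (228,201). The cup's centre is near (275,158), the fork blocks are at (258,49) and (311,54), and the rod is at upper left. I'll enlarge the nest to read it more closely.

Run:
```python
from h import *
crop('w1',220,5,345,215,2.85,'w1n')
c=load('w1')
k=at_z(c,[[238,13],[336,20],[316,208],[228,201]],.012); print(k.round(4))
ex=(k[0]+k[1]-k[2]-k[3]); print('yaw',np.degrees(np.arctan2(ex[1],ex[0])),k.mean(0))
print('cup',at_z(c,[[275,158]],.012),'forkmid',at_z(c,[[284.5,51.5]],.028))
print('bush',at_z(c,[[36,138]],.043),'small',at_z(c,[[20,34]],.026))
```

```text
[[ 0.5951  0.0437  0.012 ]
 [ 0.5888 -0.058   0.012 ]
 [ 0.3848 -0.0432  0.012 ]
 [ 0.3929  0.0596  0.012 ]]
yaw -4.307234129402848 [0.49041345 0.00051228 0.012     ]
cup [[0.44343409 0.00495858 0.012     ]] forkmid [[ 0.5551822  -0.00435012  0.028     ]]
bush [[0.47073074 0.25957267 0.043     ]] small [[0.57853973 0.27329065 0.026     ]]
```

View pics/w1n.png

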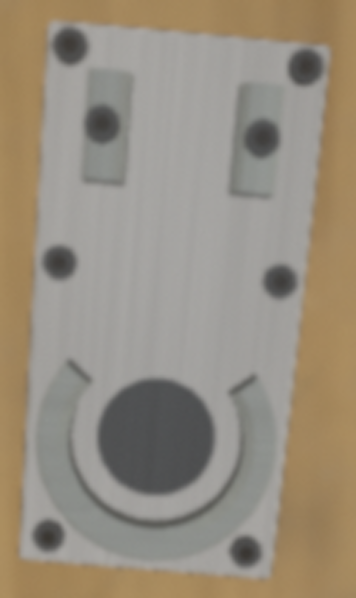

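```bash
python3 -m handwheel '1.5 -4.5 0 0 0 0; 1.5 -4.5 0 0 0 0; 1.5 -4.5 0 0 0 0; 1.5 -4.5 1 0 0 0; 1.5 -4.5 1 0 0 0; 1 -3.8 1 0 0 0; 0 0 1 0 0 -6; 0 0 0 0 0 0;0 0 0 0 0 0'
python3 - <<'E'
from h import *
c=snap('wrist','w2')
a=cv2.imread('pics/w2.png'); cv2.imwrite('pics/w2b.png',cv2.resize(a,(800,600)))
E
```

```text
clock: 2.9
tcp_pos: [0.5252, 0.2634, 0.2514]
tool_rot: [[0.995, 0.101, -0.0], [0.101, -0.995, -0.0], [-0.0, 0.0, -1.0]]
wrist_force: [-0.8, -0.3, 1.1]
finger_gap: 0.0855
grip_force: 0.0
```

View pics/w2b.png

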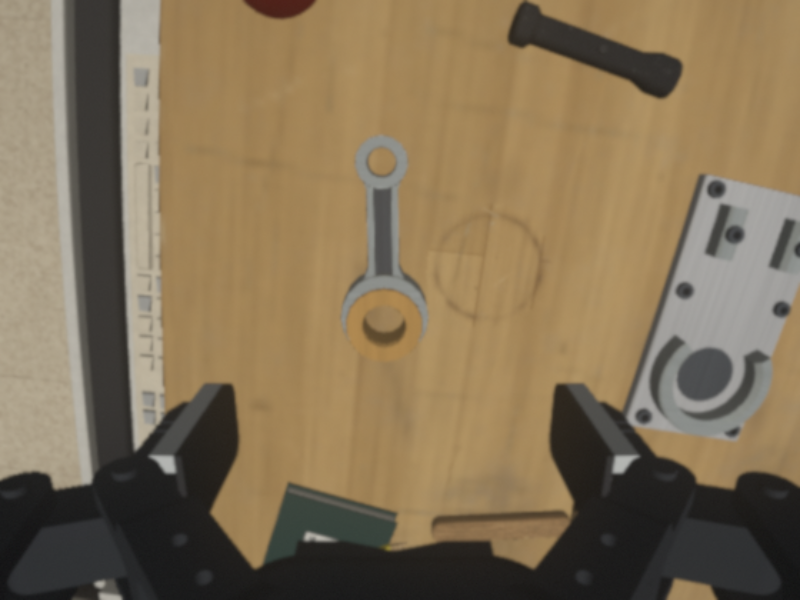

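The rod is clear in this view (800x600 px): bush top centre at (384,325), small eye centre at (381.5,161).

Run:
```python
from h import *
c=load('w2')
b=at_z(c,[[384*.7,325*.7]],.043)[0]; s=at_z(c,[[381.5*.7,161*.7]],.026)[0]
d=s-b; a=np.arctan2(d[1],d[0]); print(b,s,np.hypot(*d[:2]),np.degrees(a))
m=(b+s)/2; u=np.array([np.cos(a),np.sin(a)])
g=m[:2]+u*(.053-.055); st=env.sense(); R=st['tool_rot']
e=np.r_[g,.0]-st['tcp_pos']; print('g',g,'tool delta cm',(R.T@e*100).round(2), 'yaw tool',np.degrees(np.arctan2(R[1,0],R[0,0])))
print(env.grip_point_offset)
```

```text
[0.4709033  0.26518139 0.043     ] [0.58012341 0.27768168 0.026     ] 0.10993311191454883 6.529115939694575
g [0.52352633 0.27120412] tool delta cm [-0.11 -0.8  25.19] yaw tool 5.77523341418026
-0.0187
```

```bash
python3 -m handwheel '-0.1 -0.8 0 0 0 -0.75; 0 0 4.5 0 0 0; 0 0 4.5 0 0 0; 0 0 4.5 0 0 0; 0 0 4 0 0 0; 0 0 3 0 0 0; 0 0 2 0 0 0;0 0 1.3 0 0 0;0 0 0.7 0 0 0;0 0 0 0 0 0'
python3 - <<'E'
from h import *
c=snap('wrist','w3')
E
```

```text
clock: 3.95
tcp_pos: [0.523, 0.2725, 0.0063]
tool_rot: [[0.993, 0.117, -0.0], [0.117, -0.993, -0.0], [-0.0, 0.0, -1.0]]
wrist_force: [-1.0, 0.4, 0.4]
finger_gap: 0.0853
grip_force: 0.0
```

View pics/w3.png

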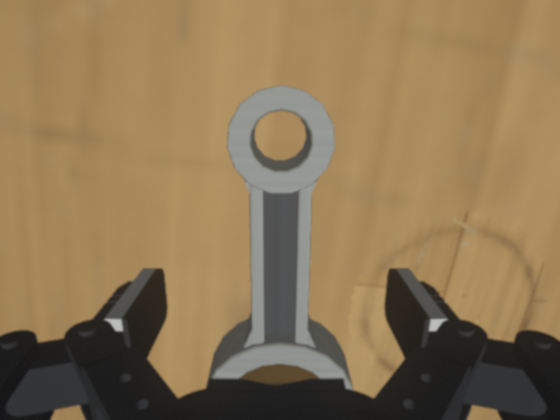

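The rod's web is centred between the fingers, at column 280, so I'll close.

```bash
python3 -m handwheel '0 0 0 0 0 0;0 0 0 0 0 0;0 0 0 0 0 0;0 0 0 0 0 0;0 0 0 0 0 0;0 0 0 0 0 0;0 0 0 0 0 0;0 0 0 0 0 0;0 0 0 0 0 0;0 0 0 0 0 0' -1 100
python3 - <<'E'
from h import *
c=snap('wrist','w4')
s=at_z(c,[[281,139]],.026)
print(s)
E
```

```text
clock: 5.0
tcp_pos: [0.5232, 0.2725, 0.007]
tool_rot: [[0.993, 0.118, 0.001], [0.118, -0.993, 0.0], [0.001, -0.0, -1.0]]
wrist_force: [-2.2, -2.3, 7.4]
finger_gap: 0.0197
grip_force: 99.2
[[0.58057136 0.27825756 0.026     ]]
```

View pics/w4.png

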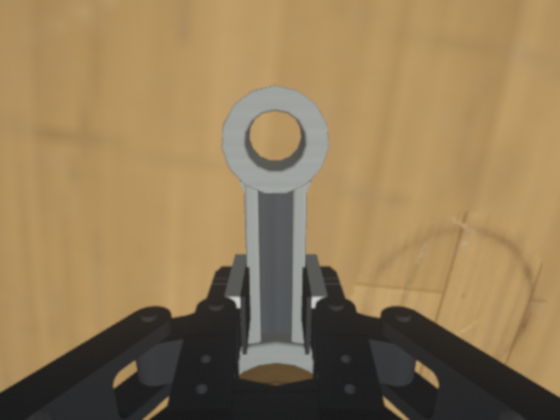

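```bash
python3 - <<'E'
from h import *
c=load('w4'); st=env.sense(); R=st['tool_rot']; p=st['tcp_pos']
s=at_z(c,[[275.2,139.5]],.026)[0]; t=R.T@(s-p); print('small eye in tool',t)
w=load('w1'); f=at_z(w,[[255.8,48.5],[311.9,53.4]],.028).mean(0); cup=at_z(w,[[274.7,158]],.012)[0]
a=np.arctan2(*(f-cup)[[1,0]]); print('nest yaw',np.degrees(a),cup)
# top-cam view of same
o=t[:2]-[.110,0]  # rod origin in tool xy
u=np.array([np.cos(a),np.sin(a)]); v=np.array([np.sin(a),-np.cos(a)])
tgt=cup[:2]-u*o[0]-v*o[1]; print('tool target',tgt,'now',p,'d',tgt-p[:2])
E
python3 -m handwheel '0 0 -0.5 0 0 0; 0 0 -1 0 0 0; 0 0 -2 0 0 0;0 0 -2.5 0 0 0;0 0 -2.5 0 0 0;0 0 -1.5 0 0 0;0 0 0 0 0 0'
python3 - <<'E'
from h import *
snap('wrist','w5')
E
```

```text
small eye in tool [ 0.05748261 -0.00090734 -0.01894665]
nest yaw -4.595871412450653 [0.44343293 0.00529675 0.012     ]
tool target [4.95708756e-01 1.84261832e-04] now [0.52322582 0.27244402 0.00701176] d [-0.02751706 -0.27225976]
clock: 5.75
tcp_pos: [0.5237, 0.2728, 0.1084]
tool_rot: [[0.993, 0.118, 0.003], [0.118, -0.993, 0.001], [0.003, -0.001, -1.0]]
wrist_force: [0.7, -0.4, -6.0]
finger_gap: 0.0194
grip_force: 98.6
```

View pics/w5.png

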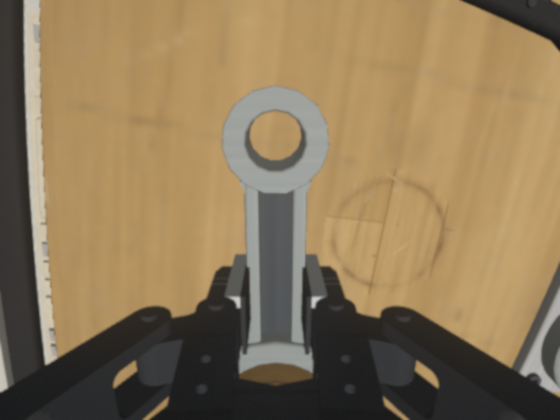

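The rod hangs level and unchanged in the hand. Next I'll carry it over the nest.

```bash
python3 -m handwheel '0 0 0 0 0 5.67; 0 0 0 0 0 5.67; -0.1 2 0 0 0 0; -0.1 3.8 0 0 0 0; -0.1 4.8 0 0 0 0; -0.1 4.8 0 0 0 0; -0.1 4.8 0 0 0 0; -0.1 4.2 0 0 0 0; 0 3 0 0 0 0; 0 0 0 0 0 0'; python3 -m handwheel '0 0 0 0 0 0;0 0 0 0 0 0'
python3 - <<'E'
from h import *
c=snap('wrist','w6')
st=env.sense(); R=st['tool_rot']; p=st['tcp_pos']
print('yaw',np.degrees(np.arctan2(R[1,0],R[0,0])),'delta tool cm',R.T@(np.array([.4957,.0002,.019])-p)*100)
crop('w6',130,0,430,225,2.6,'w6c')
E
```

```text
clock: 6.8
tcp_pos: [0.4941, -0.0032, 0.105]
tool_rot: [[0.997, -0.084, -0.002], [-0.084, -0.997, -0.0], [-0.002, 0.0, -1.0]]
wrist_force: [-1.5, -0.6, -7.4]
finger_gap: 0.0195
grip_force: 99.1
clock: 7.0
tcp_pos: [0.4947, 0.0004, 0.1055]
tool_rot: [[0.997, -0.08, -0.001], [-0.08, -0.997, 0.0], [-0.001, -0.0, -1.0]]
wrist_force: [0.6, -0.3, -5.8]
finger_gap: 0.0196
grip_force: 99.1
yaw -4.526935263886944 delta tool cm [0.09638875 0.03376329 8.66988103]
```

```bash
python3 -m handwheel '0.1 0.03 1.5 0 0 0; 0 0 2 0 0 0; 0 0 1.5 0 0 0; 0 0 1 0 0 0; 0 0 0 0 0 0; 0 0 0 0 0 0'
python3 - <<'E'
from h import *
c=snap('wrist','w6')
crop('w6',130,0,430,225,2.6,'w6c')
E
```

```text
clock: 7.65
tcp_pos: [0.4963, -0.0002, 0.0466]
tool_rot: [[0.997, -0.079, 0.0], [-0.079, -0.997, 0.0], [0.0, -0.0, -1.0]]
wrist_force: [0.1, -0.1, -6.4]
finger_gap: 0.0196
grip_force: 98.9
```

View pics/w6c.png

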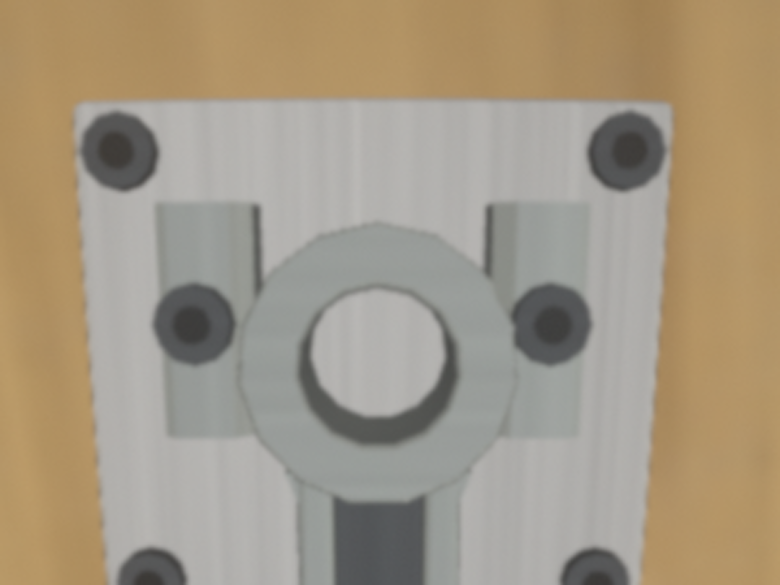

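The plate edges are square to the picture, so the yaw is right. The fork bolts are at (195,325) and (552,325), the fork block ends at rows 203 and 437, and the small eye at (378.5,362), all in crop pixels.

Run:
```python
from h import *
c=load('w6'); st=env.sense(); R=st['tool_rot']; p=st['tcp_pos']
px=lambda x,y:[x/2.6+130,y/2.6]
T=lambda q:(R.T@(q-p).T).T*1000
print('eye',T(at_z(c,[px(378.5,362)],p[2]-.007+.026)))
q=T(at_z(c,[px(155,203),px(590,203),px(168,437),px(580,437)],.028)); print(q.round(1)); print('outer centre',q.mean(0),(q[0,0]+q[1,0])/2,(q[2,0]+q[3,0])/2)
print('bolts',T(at_z(c,[px(195,325),px(552,325)],.03)))
print('plate',T(at_z(c,[px(76,103),px(670,103)],.012)))
```

```text
eye [[ 57.2903561   -0.72229372 -18.94699349]]
[[ 78.3 -36.   19. ]
 [ 78.3  32.6  19. ]
 [ 40.8 -35.9  19. ]
 [ 40.8  33.   19. ]]
outer centre [59.52182061 -1.55647167 18.97455428] 78.26064910224626 40.782992108255414
bolts [[ 59.32799569 -30.08368498  16.97487065]
 [ 59.33201854  27.06878438  16.97387958]]
plate [[ 95.69918948 -52.23923552  35.00891274]
 [ 95.68907884  48.93413557  35.00714237]]
```

```bash
python3 -m handwheel '-0.05 -0.07 0.5 0 0 0; 0 0 0.4 0 0 0; 0 0 0.4 0 0 0; 0 0 0.3 0 0 0; 0 0 0.3 0 0 0; 0 0 0 0 0 0'; python3 -m handwheel '0 0 0.2 0 0 0; 0 0 0.2 0 0 0; 0 0 0.2 0 0 0; 0 0 0 0 0 0; 0 0 0 0 0 0'
```

```text
clock: 8.3
tcp_pos: [0.4955, 0.0002, 0.0269]
tool_rot: [[0.997, -0.08, -0.0], [-0.08, -0.997, 0.0], [-0.0, -0.0, -1.0]]
wrist_force: [0.3, -0.5, -5.8]
finger_gap: 0.0194
grip_force: 99.1
clock: 8.8
tcp_pos: [0.4956, 0.0002, 0.0213]
tool_rot: [[0.997, -0.08, -0.0], [-0.08, -0.997, -0.0], [-0.0, 0.0, -1.0]]
wrist_force: [-0.2, 0.5, -5.5]
finger_gap: 0.0193
grip_force: 99.1
```

Well inside the cup with no contact force so far.

```bash
python3 -m handwheel '0 0 0.1 0 0 0; 0 0 0.1 0 0 0; 0 0 0.05 0 0 0; 0 0 0 0 0 0'; python3 -m handwheel '0 0 0.1 0 0 0; 0 0 0 0 0 0'
```

```text
clock: 9.2
tcp_pos: [0.4956, 0.0002, 0.019]
tool_rot: [[0.997, -0.08, 0.0], [-0.08, -0.997, -0.0], [0.0, 0.0, -1.0]]
wrist_force: [-2.5, 0.7, 0.9]
finger_gap: 0.0195
grip_force: 100.0
clock: 9.4
tcp_pos: [0.4957, 0.0002, 0.019]
tool_rot: [[0.997, -0.08, 0.0], [-0.08, -0.997, -0.0], [0.0, 0.0, -1.0]]
wrist_force: [-10.0, 0.4, 19.2]
finger_gap: 0.0194
grip_force: 102.4
```

Seated on the plate. I'll relax, open and rise, then check the rod.

```bash
python3 -m handwheel '0 0 -0.1 0 0 0; 0 0 0 0 0 0'; python3 -m handwheel '0 0 0 0 0 0;0 0 0 0 0 0;0 0 0 0 0 0;0 0 0 0 0 0;0 0 0 0 0 0;0 0 0 0 0 0' 1; python3 -m handwheel '0 0 -1 0 0 0; 0 0 -3 0 0 0; 0 0 -4.5 0 0 0;0 0 -4.5 0 0 0;0 0 -4.5 0 0 0;0 0 -3 0 0 0;-3 0 -1 0 0 0;-3 0 0 0 0 0;0 0 0 0 0 0;0 0 0 0 0 0'
python3 - <<'E'
from h import *
c=snap('wrist','w7'); P=cloud(c)
o=np.array([.4434,.0053]);a=np.radians(-4.6);u=np.array([np.cos(a),np.sin(a)]);v=np.array([-u[1],u[0]])
L=np.c_[(P.reshape(-1,3)[:,:2]-o)@u,(P.reshape(-1,3)[:,:2]-o)@v,P.reshape(-1,3)[:,2]]; L=L[np.isfinite(L).all(1)]
near=(abs(L[:,1])<.06)&(L[:,0]>-.06)&(L[:,0]<.15)
for n,lo,hi in [('bush',.049,.062),('eye/web',.033,.046)]:
    M=L[near&(L[:,2]>lo)&(L[:,2]<hi)]; print(n,len(M),M.mean(0),np.percentile(M,1,0),np.percentile(M,99,0),np.median(M[:,2]))
# colour: bronze pixels on collar
hsv=cv2.cvtColor(c['image'],cv2.COLOR_RGB2HSV)
uv=cv2.projectPoints(np.array([[o[0],o[1],.055],[*(o+.11*u),.038]]),*[None]*0,rvec=cv2.Rodrigues(c['T'][:3,:3].T)[0],tvec=-c['T'][:3,:3].T@c['T'][:3,3],cameraMatrix=K(c),distCoeffs=np.array(c['dist'],float))[0]; print(uv.reshape(-1,2))
x,y=uv[0,0].astype(int); print(c['image'][y-30:y+31:6,x].tolist())
E
```

```text
clock: 9.6
tcp_pos: [0.4957, 0.0002, 0.019]
tool_rot: [[0.997, -0.08, 0.0], [-0.08, -0.997, -0.0], [0.0, -0.0, -1.0]]
wrist_force: [-3.6, 0.5, 4.0]
finger_gap: 0.0195
grip_force: 100.5
clock: 10.2
tcp_pos: [0.4956, 0.0002, 0.0188]
tool_rot: [[0.997, -0.08, 0.0], [-0.08, -0.997, 0.0], [0.0, -0.0, -1.0]]
wrist_force: [-0.5, -0.4, 0.1]
finger_gap: 0.0853
grip_force: 0.0
clock: 11.2
tcp_pos: [0.4357, 0.005, 0.2347]
tool_rot: [[0.997, -0.08, 0.002], [-0.08, -0.997, -0.0], [0.002, -0.0, -1.0]]
wrist_force: [0.1, 0.1, -0.3]
finger_gap: 0.0856
grip_force: 0.0
bush 2037 [-0.00030097 -0.00063389  0.05512358] [-0.02594731 -0.02600391  0.05006479] [0.02448282 0.02447012 0.05702627] 0.05523436753606137
eye/web 2800 [ 0.06427977 -0.00014017  0.0362709 ] [-0.01924026 -0.03105978  0.03307083] [0.12430707 0.03014224 0.04264539] 0.03658881933018146
[[275.10464988 172.14448237]
 [275.13452599  40.34873437]]
[[136, 123, 104], [165, 130, 80], [163, 128, 79], [80, 80, 80], [81, 81, 80], [79, 80, 80], [80, 80, 80], [90, 74, 52], [139, 109, 67], [165, 130, 79], [155, 131, 99]]
```

The rod is seated: bush top about 55 mm up, centred within a millimetre. Going to the larger driver.

```bash
cat > fit.py <<'E'
from h import *
def circ(c,mask,z):
    n,l,s,ct=cv2.connectedComponentsWithStats(mask.astype(np.uint8)); i=1+np.argmax(s[1:,4])
    k=max(cv2.findContours((l==i).astype(np.uint8),cv2.RETR_EXTERNAL,cv2.CHAIN_APPROX_NONE)[0],key=cv2.contourArea)
    Q=at_z(c,cv2.convexHull(k).reshape(-1,2),z)[:,:2].astype(np.float32)
    (x,y),r=cv2.minEnclosingCircle(Q*1000); e=cv2.fitEllipse(Q*1000); return x,y,r,e
E
python3 -m handwheel '-0.2 2.5 0 0 0 0; -0.2 4.5 0 0 0 0; -0.2 4.8 0 0 0 0; -0.2 4.8 0 0 0 0; -0.2 4.8 0 0 0 0; 0 4 0 0 0 0; 0 3.3 0 0 0 0; 0 0 0 0 0 0; 0 0 0 0 0 0; 0 0 0 0 0 0';python3 - <<'E'
from fit import *
c=load('w7'); h=cv2.cvtColor(c['image'],cv2.COLOR_RGB2HSV).astype(int); P=cloud(c)
m=(h[...,1]>100)&(P[...,2]>.046)&(P[...,2]<.064); m[300:]=0; m[:,:200]=0; m[:,350:]=0
print('bush',circ(c,m,.0552))
c=snap('wrist','w8'); P=cloud(c)
m=(P[...,2]>.08)&(P[...,2]<.1); m[260:]=0; m[:,:180]=0; m[:,380:]=0
n,l,s,ct=cv2.connectedComponentsWithStats(m.astype(np.uint8))
for i in range(1,n):
    if s[i,4]>30: print(s[i],np.median(P[l==i],0),circ(c,l==i,.091))
st=env.sense(); R=st['tool_rot']; print(R.T@(np.array([.403,-.280,.046])-st['tcp_pos'])*100)
E
```

```text
clock: 12.25
tcp_pos: [0.4031, -0.2798, 0.2336]
tool_rot: [[0.997, -0.079, -0.0], [-0.079, -0.997, 0.0], [-0.0, -0.0, -1.0]]
wrist_force: [0.2, 1.0, -0.1]
finger_gap: 0.0854
grip_force: 0.0
bush (442.7115173339844, 4.827908992767334, 26.073150634765625, ((442.71783447265625, 4.82681941986084), (51.79692459106445, 51.816558837890625), 30.62339973449707))
[273  64  29  29 669] [ 0.48680962 -0.2941778   0.0821979 ] (486.4811096191406, -293.7947998046875, 10.603914260864258, ((486.4443054199219, -293.9058532714844), (20.671876907348633, 20.787275314331055), 151.22950744628906))
[ 258  171   35   36 1016] [ 0.40476896 -0.27896948  0.09017002] (404.7080993652344, -278.7951965332031, 14.553484916687012, ((404.6936950683594, -278.9871826171875), (27.574249267578125, 29.07986068725586), 81.9714584350586))
[-1.25511478e-02  4.62207507e-02  1.87741788e+01]
```

```bash
python3 -m handwheel '0.1 -0.06 3 0 0 0; 0 0 4 0 0 0; 0 0 4 0 0 0; 0 0 3.5 0 0 0; 0 0 2.5 0 0 0; 0 0 1.3 0 0 0; 0 0 0.4 0 0 0; 0 0 0 0 0 0; 0 0 0 0 0 0'; python3 -m handwheel '0 0 0 0 0 0;0 0 0 0 0 0;0 0 0 0 0 0;0 0 0 0 0 0;0 0 0 0 0 0;0 0 0 0 0 0;0 0 0 0 0 0;0 0 0 0 0 0' -1 100;python3 - <<'E'
from h import *
c=snap('wrist','w9'); crop('w9',130,170,430,395,2.6,'w9c')
E
```

```text
clock: 13.2
tcp_pos: [0.4045, -0.2801, 0.048]
tool_rot: [[0.997, -0.08, 0.002], [-0.08, -0.997, -0.001], [0.002, 0.001, -1.0]]
wrist_force: [0.0, -0.4, 0.4]
finger_gap: 0.0854
grip_force: 0.0
clock: 14.0
tcp_pos: [0.404, -0.2798, 0.0472]
tool_rot: [[0.997, -0.08, 0.0], [-0.08, -0.997, -0.0], [0.0, 0.0, -1.0]]
wrist_force: [-1.5, 2.0, 6.6]
finger_gap: 0.026
grip_force: 98.5
```

```bash
python3 -m handwheel '0 0 -0.5 0 0 0; 0 0 -1 0 0 0; 0 0 -2 0 0 0; 0 0 -3 0 0 0; 0 0 -3 0 0 0; 0 0 -1 0 0 0; 0 0 0 0 0 0; 0 0 0 0 0 0';python3 - <<'E'
from fit import *
c9=load('w9'); c=snap('wrist','w10')
for n,c,z in [('w9',c9,.0472),('w10',c,env.sense()['tcp_pos'][2])]:
    P=cloud(c); zt=z+.044
    m=abs(P[...,2]-zt)<.004; m[:,:180]=0;m[:,380:]=0
    k,l,s,ct=cv2.connectedComponentsWithStats(m.astype(np.uint8))
    for i in range(1,k):
        if s[i,4]>150: print(n,s[i],np.median(P[l==i],0),circ(c,l==i,zt)[:3])
st=env.sense(); print(st['tcp_pos'],st['wrist_force'],st['finger_gap'])
E
```

```text
clock: 14.85
tcp_pos: [0.4035, -0.2795, 0.1506]
tool_rot: [[0.997, -0.08, -0.001], [-0.08, -0.997, 0.001], [-0.001, -0.001, -1.0]]
wrist_force: [0.2, 0.0, -4.5]
finger_gap: 0.0261
grip_force: 98.5
w9 [ 231  292  149   80 6263] [ 0.40662081 -0.2808651   0.09031528] (405.7462158203125, -288.35235595703125, 22.754016876220703)
w9 [184 298  47  71 701] [ 0.41683034 -0.2610149   0.09216047] (406.74847412109375, -260.1726989746094, 13.238770484924316)
w10 [ 231  292  149   80 6263] [ 0.4061941  -0.2805389   0.19363173] (405.11358642578125, -288.06396484375, 22.80913734436035)
w10 [180 297  46  30 580] [ 0.4165908  -0.25911468  0.19560198] (413.433837890625, -257.3609619140625, 8.130013465881348)
w10 [226 311   6  57 159] [ 0.40433744 -0.26422633  0.19429941] (403.7771911621094, -264.02288818359375, 10.277109146118164)
[ 0.40335574 -0.27939408  0.15033836] [-0.31031908 -0.10696525 -3.34009798] 0.02605155239359968
```

Run:
```python
from fit import *
c=load('w10'); st=env.sense(); R=st['tool_rot'];p=st['tcp_pos']; P=cloud(c); T=(P-p)@R*1000
for y in range(-18,20,3):
    m=(abs(T[...,1]-y)<.7); m[:200]=0; Q=T[m]; Q=Q[(Q[:,0]>-25)&(Q[:,0]<45)]
    H=Q[Q[:,2]<-40]; D=Q[(Q[:,2]>5)&(Q[:,2]<22)]
    print(y,'top',len(H),H[:,0].min().round(1) if len(H) else '',H[:,0].max().round(1) if len(H) else '',np.median(H[:,2]).round(1) if len(H) else '','disc',len(D),D[:,0].max().round(1) if len(D) else '',np.median(D[:,2]).round(1) if len(D) else '')
```

```text
-18 top 769 10.4 18.7 -77.5 disc 134 21.7 14.7
-15 top 840 -8.8 19.4 -74.5 disc 158 23.3 14.6
-12 top 747 -8.2 19.6 -77.4 disc 150 25.1 14.5
-9 top 600 -11.0 19.8 -73.0 disc 148 26.4 14.7
-6 top 577 -13.3 13.0 -43.9 disc 128 26.9 14.5
-3 top 586 -13.7 13.7 -43.9 disc 122 27.0 14.5
0 top 539 -13.7 13.9 -43.9 disc 118 27.5 14.6
3 top 584 -13.9 13.3 -43.9 disc 132 27.0 14.6
6 top 565 -12.7 12.1 -44.0 disc 149 26.6 14.5
9 top 736 -10.1 19.5 -78.4 disc 149 26.0 14.5
12 top 732 -6.0 19.5 -77.4 disc 151 24.6 14.7
15 top 741 2.7 19.1 -77.4 disc 147 22.7 14.7
18 top 784 10.3 19.3 -76.6 disc 127 20.9 14.8
```

The driver is upright in the hand, with its axis within 0.5 mm of the tool axis. Next I'll carry it over the bush.

```bash
python3 -m handwheel '0.2 -2.5 0 0 0 0; 0.3 -4.5 0 0 0 0; 0.3 -4.8 0 0 0 0; 0.3 -4.8 0 0 0 0; 0.3 -4.8 0 0 0 0; 0.28 -4 0 0 0 0; 0 -3.2 0 0 0 0; 0 0 0 0 0 0; 0 0 0 0 0 0; 0 0 0 0 0 0';python3 - <<'E'
from h import *
st=env.sense(); R=st['tool_rot']; print(R.T@(np.array([.443,.0045,.092])-st['tcp_pos'])*100)
E
```

```text
clock: 15.9
tcp_pos: [0.4432, 0.0033, 0.1511]
tool_rot: [[0.997, -0.081, -0.001], [-0.081, -0.997, -0.0], [-0.001, 0.0, -1.0]]
wrist_force: [0.3, -0.1, -3.8]
finger_gap: 0.026
grip_force: 99.3
[-0.02143412 -0.11954592  5.90874638]
```

```bash
python3 -m handwheel '0 -0.06 1.5 0 0 0; 0 0 2 0 0 0; 0 0 1.3 0 0 0; 0 0 0.6 0 0 0; 0 0 0 0 0 0; 0 0 0 0 0 0; 0 0 0 0 0 0';python3 - <<'E'
from h import *
st=env.sense(); R=st['tool_rot']; p=st['tcp_pos']; print(R.T@(np.array([.443,.0045,.092])-p)*100)
# check of disc relative to tool once more
c=snap('wrist','w11'); T=(cloud(c)-p)@R*1000
for y in (-18,-9,0,9,18):
    m=(abs(T[...,1]-y)<.7); m[:200]=0; Q=T[m]; D=Q[(Q[:,0]>-25)&(Q[:,0]<45)&(Q[:,2]>5)&(Q[:,2]<20)]; print(y,len(D),D[:,0].max().round(1),np.median(D[:,2]).round(1))
E
```

```text
clock: 16.6
tcp_pos: [0.4439, 0.0043, 0.0984]
tool_rot: [[0.997, -0.08, 0.001], [-0.08, -0.997, -0.0], [0.001, -0.0, -1.0]]
wrist_force: [-0.2, -0.3, -4.2]
finger_gap: 0.026
grip_force: 99.3
[-0.09509469 -0.01068009  0.64384839]
-18 132 21.7 14.9
-9 150 26.3 14.7
0 119 27.4 14.9
9 150 25.5 14.8
18 125 20.6 15.0
```

```bash
python3 -m handwheel '-0.1 -0.02 0.3 0 0 0; 0 0 0.4 0 0 0; 0 0 0.3 0 0 0; 0 0 0 0 0 0; 0 0 0 0 0 0';  python3 -m handwheel '0 0 0.3 0 0 0; 0 0 0.2 0 0 0; 0 0 0.2 0 0 0; 0 0 0 0 0 0'
```

```text
clock: 17.15
tcp_pos: [0.4426, 0.0049, 0.0877]
tool_rot: [[0.997, -0.08, -0.0], [-0.08, -0.997, 0.0], [-0.0, -0.0, -1.0]]
wrist_force: [0.0, 0.4, -3.6]
finger_gap: 0.0259
grip_force: 99.3
clock: 17.55
tcp_pos: [0.4424, 0.0048, 0.0805]
tool_rot: [[0.997, -0.08, -0.001], [-0.08, -0.997, 0.0], [-0.001, 0.0, -1.0]]
wrist_force: [0.2, 0.4, -3.8]
finger_gap: 0.0259
grip_force: 99.3
```

The nose is in the bore with no side force. Now press in steps.

```bash
python3 -m handwheel '0 0 0.15 0 0 0; 0 0 0.15 0 0 0; 0 0 0.15 0 0 0; 0 0 0 0 0 0';  python3 -m handwheel '0 0 0.15 0 0 0; 0 0 0.15 0 0 0; 0 0 0.15 0 0 0; 0 0 0 0 0 0'
```

```text
clock: 17.95
tcp_pos: [0.4427, 0.0048, 0.0764]
tool_rot: [[0.997, -0.08, 0.0], [-0.08, -0.997, -0.0], [0.0, 0.0, -1.0]]
wrist_force: [-1.8, 0.3, 2.5]
finger_gap: 0.0258
grip_force: 100.1
clock: 18.35
tcp_pos: [0.4427, 0.0048, 0.0719]
tool_rot: [[0.997, -0.08, 0.0], [-0.08, -0.997, -0.0], [0.0, -0.0, -1.0]]
wrist_force: [-0.6, 1.3, 2.3]
finger_gap: 0.0261
grip_force: 100.1
```

```bash
python3 -m handwheel '0 0 0.15 0 0 0; 0 0 0.15 0 0 0; 0 0 0.1 0 0 0; 0 0 0 0 0 0';  python3 -m handwheel '0 0 0.08 0 0 0; 0 0 0 0 0 0'; python3 -m handwheel '0 0 0.06 0 0 0; 0 0 0 0 0 0'
```

```text
clock: 18.75
tcp_pos: [0.4427, 0.0048, 0.068]
tool_rot: [[0.997, -0.08, 0.0], [-0.08, -0.997, -0.0], [0.0, -0.0, -1.0]]
wrist_force: [-1.3, 0.8, 4.1]
finger_gap: 0.0261
grip_force: 100.2
clock: 18.95
tcp_pos: [0.4427, 0.0048, 0.0672]
tool_rot: [[0.997, -0.08, 0.0], [-0.08, -0.997, -0.0], [0.0, 0.0, -1.0]]
wrist_force: [-2.7, -1.1, 5.8]
finger_gap: 0.0259
grip_force: 100.2
clock: 19.15
tcp_pos: [0.4427, 0.0048, 0.0666]
tool_rot: [[0.997, -0.08, 0.0], [-0.08, -0.997, -0.0], [0.0, -0.0, -1.0]]
wrist_force: [-3.2, 0.0, 6.1]
finger_gap: 0.0257
grip_force: 100.2
```

```bash
python3 -m handwheel '0 0 0.05 0 0 0; 0 0 0 0 0 0'; python3 -m handwheel '0 0 0.05 0 0 0; 0 0 0 0 0 0'
```

```text
clock: 19.35
tcp_pos: [0.4428, 0.0048, 0.0662]
tool_rot: [[0.997, -0.08, 0.0], [-0.08, -0.997, -0.0], [0.0, -0.0, -1.0]]
wrist_force: [-2.7, 0.2, 8.0]
finger_gap: 0.0261
grip_force: 100.8
clock: 19.55
tcp_pos: [0.4428, 0.0048, 0.0662]
tool_rot: [[0.997, -0.08, 0.001], [-0.08, -0.997, -0.0], [0.001, -0.0, -1.0]]
wrist_force: [-6.8, 1.0, 16.9]
finger_gap: 0.026
grip_force: 101.8
```

It has come up solid, at about 20 N with no further travel. I'll withdraw and check the bush height.

```bash
python3 -m handwheel '0 0 -0.2 0 0 0; 0 0 -0.5 0 0 0; 0 0 -1 0 0 0; 0 0 -1.5 0 0 0; 0 0 -2.5 0 0 0; 0 0 -2 0 0 0; 0 0 -1 0 0 0; 0 0 0 0 0 0';  python3 -m handwheel '-0.2 2.5 0 0 0 0; -0.3 4.5 0 0 0 0; -0.3 4.8 0 0 0 0; -0.3 4.8 0 0 0 0; -0.3 4.8 0 0 0 0; -0.28 4 0 0 0 0; 0 3.2 0 0 0 0; 0 0 0 0 0 0; 0 0 0 0 0 0; 0 0 0 0 0 0';python3 - <<'E'
from h import *
st=env.sense(); R=st['tool_rot']; p=st['tcp_pos']; print(R.T@(np.array([.4039,-.2797,.048])-p)*100)
c=snap('wrist','w12'); T=(cloud(c)-p)@R*1000
for y in (-18,-9,-6,-3,0,3,9,18):
    m=(abs(T[...,1]-y)<.7); m[:200]=0; Q=T[m];Q=Q[(Q[:,0]>-25)&(Q[:,0]<45)];H=Q[(Q[:,2]<-40)&(Q[:,2]>-48)]; D=Q[(Q[:,2]>5)&(Q[:,2]<20)]; print(y,len(D),D[:,0].max().round(1),np.median(D[:,2]).round(1), H[:,0].min().round(1),H[:,0].max().round(1),np.median(H[:,2]))
c=snap('top','top1'); P=cloud(c)
o=np.array([.4428,.0048])
d=np.hypot(P[...,0]-o[0],P[...,1]-o[1]); Q=P[(d>.017)&(d<.025)]; print('bush z',np.median(Q[:,2]),len(Q)); Q=P[(np.hypot(P[...,0]-.5527,P[...,1]+.004)<.017)]; print('small eye z',np.percentile(Q[:,2],[50,75,90]))
E
```

```text
clock: 20.35
tcp_pos: [0.4431, 0.0048, 0.1536]
tool_rot: [[0.997, -0.08, 0.002], [-0.08, -0.997, -0.0], [0.002, -0.0, -1.0]]
wrist_force: [-0.9, 0.2, -4.1]
finger_gap: 0.0262
grip_force: 99.4
clock: 21.35
tcp_pos: [0.4028, -0.2781, 0.1517]
tool_rot: [[0.997, -0.079, -0.001], [-0.079, -0.997, 0.001], [-0.001, -0.001, -1.0]]
wrist_force: [0.3, 0.3, -3.5]
finger_gap: 0.0261
grip_force: 99.6
[ 0.13428817  0.16007184 10.36502504]
-18 132 21.7 14.9 10.3 12.1 -44.2716447554285
-9 149 26.2 14.8 -10.9 11.0 -42.99507044098363
-6 132 26.5 14.9 -13.5 12.8 -42.99916019056737
-3 123 26.9 14.7 -14.0 13.5 -43.069628870063696
0 118 27.6 14.8 -14.3 13.9 -43.06595876115277
3 125 26.8 14.8 -13.4 13.2 -43.01192585231875
9 148 25.8 14.9 -10.4 9.8 -43.00472707885816
18 125 20.7 15.0 10.3 13.4 -45.4287381225851
bush z 0.04288540304239419 195
small eye z [0.03639732 0.03830714 0.03943478]
```

The bush is home (top at 42.9 mm) and the rod is still seated. Now the driver goes back in its hole.

```bash
python3 -m handwheel '0.06 0.08 1.5 0 0 0; 0 0 3 0 0 0; 0 0 2 0 0 0; 0 0 1 0 0 0; 0 0 0 0 0 0; 0 0 0 0 0 0; 0 0 0 0 0 0';python3 - <<'E'
from h import *
st=env.sense(); R=st['tool_rot']; p=st['tcp_pos']; print(p,R.T@(np.array([.404,-.2797,.048])-p)*100)
E
```

```text
clock: 22.15
tcp_pos: [0.404, -0.28, 0.0785]
tool_rot: [[0.997, -0.08, 0.001], [-0.08, -0.997, -0.001], [0.002, 0.001, -1.0]]
wrist_force: [1.2, -0.0, -4.4]
finger_gap: 0.0262
grip_force: 99.6
[ 0.40400056 -0.28003064  0.07848651] [-0.00737365 -0.03611423  3.04860794]
```

```bash
python3 -m handwheel '0 -0.03 0.7 0 0 0; 0 0 0.8 0 0 0; 0 0 0.6 0 0 0; 0 0 0.4 0 0 0; 0 0 0.2 0 0 0; 0 0 0 0 0 0; 0 0 0 0 0 0'; python3 -m handwheel '0 0 0.15 0 0 0; 0 0 0.1 0 0 0; 0 0 0 0 0 0; 0 0 0 0 0 0'
```

```text
clock: 22.85
tcp_pos: [0.4036, -0.2796, 0.0505]
tool_rot: [[0.997, -0.08, 0.0], [-0.08, -0.997, -0.0], [0.0, 0.0, -1.0]]
wrist_force: [0.8, 0.6, -3.4]
finger_gap: 0.0256
grip_force: 99.7
clock: 23.25
tcp_pos: [0.4035, -0.2795, 0.0479]
tool_rot: [[0.997, -0.08, 0.0], [-0.08, -0.997, -0.0], [0.0, 0.0, -1.0]]
wrist_force: [-0.4, -0.7, -3.8]
finger_gap: 0.0261
grip_force: 99.7
```

```bash
python3 -m handwheel '0 0 0.05 0 0 0; 0 0 0.05 0 0 0; 0 0 0 0 0 0; 0 0 0 0 0 0'
```

```text
clock: 23.65
tcp_pos: [0.4036, -0.2795, 0.0473]
tool_rot: [[0.997, -0.08, 0.0], [-0.08, -0.997, -0.0], [0.0, 0.0, -1.0]]
wrist_force: [-2.9, 2.8, 6.3]
finger_gap: 0.0259
grip_force: 100.7
```

The disc is on the wood. Releasing and rising.

```bash
python3 -m handwheel '0 0 -0.03 0 0 0;0 0 0 0 0 0;0 0 0 0 0 0;0 0 0 0 0 0;0 0 0 0 0 0;0 0 0 0 0 0;0 0 0 0 0 0' 1;python3 -m handwheel '0 0 -1 0 0 0;0 0 -3 0 0 0;0 0 -4 0 0 0;0 0 -4.5 0 0 0;0 0 -4.5 0 0 0;0 0 -1.5 0 0 0;0 0 0 0 0 0;0 0 0 0 0 0'
python3 - <<'E'
from fit import *
c=snap('wrist','w13'); P=cloud(c)
m=(P[...,2]>.08)&(P[...,2]<.1); m[260:]=0; m[:,:180]=0; m[:,380:]=0
n,l,s,ct=cv2.connectedComponentsWithStats(m.astype(np.uint8))
for i in range(1,n):
    if s[i,4]>30: print(s[i],np.median(P[l==i],0),circ(c,l==i,.091)[:3])
E
```

```text
clock: 24.35
tcp_pos: [0.4035, -0.2795, 0.0472]
tool_rot: [[0.997, -0.08, -0.0], [-0.08, -0.997, 0.0], [-0.0, -0.0, -1.0]]
wrist_force: [-0.2, -0.4, -0.2]
finger_gap: 0.0854
grip_force: 0.0
clock: 25.15
tcp_pos: [0.4033, -0.2793, 0.232]
tool_rot: [[0.997, -0.08, -0.0], [-0.08, -0.997, 0.0], [-0.0, -0.0, -1.0]]
wrist_force: [0.4, -0.1, 0.2]
finger_gap: 0.0853
grip_force: 0.0
[273  64  29  29 673] [ 0.48687904 -0.29417138  0.082268  ] (486.4055480957031, -293.9756164550781, 10.649532318115234)
[ 258  172   36   36 1019] [ 0.40430994 -0.27891603  0.09021718] (404.3121643066406, -278.7050476074219, 14.49488353729248)
```

The driver stands where it was (top at 90.2 mm, same position), and the small driver hasn't moved.

```bash
python3 -c "
from cell import env
print(env.hand_in())"
```

```text
the job is handed in; nothing more can be done
None
```

I handed the job in at about 25 s on the robot's clock: the rod is seated in the nest, the bush pressed home (stopped at about 20 N) and the larger driver back upright in its hole. The hand-in gave no verdict; these results come from my own camera and force readings.

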